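# Turn the crock lid to its pin and press it home

### The arm

A 6-joint arm with a two-finger parallel gripper is mounted at the origin on the work surface. World frame = base frame: x ahead of the robot, y to its left, z up, the work surface at z = 0. Lengths are in m, angles in degrees, forces in N, time in s.
With the tool pointing down it reaches from about 0.375 to 0.825 m from the base axis. Payload 5.5 kg.
Tool frame: the origin (TCP) lies on the centre line of the jaws, within the pads' length; the fingertips stand 8 mm ahead of it and the grasp point (between the pads) lies 11 mm behind it (tips_ahead is the distance from the TCP to the fingertips, in m); z points along the fingers, y is the direction in which the jaws open and shut (so a half turn about z gives the same grasp; the last joint's range is limited). The gripper opens to 85 mm and grips with 20 to 120 N. Pads are 22 mm wide; open, the fingers measure 114 mm over their backs; the gripper's body (76 mm by 85 mm) begins 54 mm behind the grasp point. The pads swing forward as they close: fully open they stand 13 mm farther back than shut.
Start: joints at [70.646, 17.962, -2.699, 69.339, 0, 90], TCP at [0.199, 0.566, 0.239] pointing down, gripper open.
Joint ranges: [-152.73, 152.73], [-39.44, 99.34], [-58.76, 71.6], [-118.89, 123.64], [-81.53, 83.1], [-180, 180]. Speed limits (degrees/s): [136.94, 136.94, 172.46, 180, 180, 180].

### API

Orientations are given as a 3x3 rotation matrix whose columns are the frame's x, y, z axes.
In Python, from rig import * gives the robot as it stands. The module is installed in compiled form; this text tells all that it offers.
- The arm moves only by the shell command python3 -m creep 'ROWS' [FORCE]. ROWS is JSON, one flat list of numbers, 5 for each row, row after row: the opening in per cent of the stroke, from 0 (shut) to 100 (fully open), then the shift along the tool's x, y, z in mm, then the turn about the tool's z in rad. A call has 1 to 12 rows; each row is the pose to reach, as a shift and turn from the pose commanded when the call began, along the tool's axes at that moment; what a row does not reach only later rows make up. A row lasts 1/8 s, in which the tool goes at most 62.5 mm and 10.7 degrees, less where a joint would pass 70% of its speed; a pose out of reach is approached as far as the arm can. A call with a gripper value outside its range is refused whole. The fingers move at their own pace and stop on an object; FORCE is the grip in N (left out, the last holds). Time passes only in rows, so rows that repeat a pose let the fingers close. It gives the time, the measured TCP pose, the force and the opening at its end, in the units of the state.
- sense(): the state, without advancing time (a new reading comes with each control period).
- read_camera(name): name is "scene" or "side" or "wrist"; returns the picture (384x512x3 uint8, red, green, blue); there is no depth.
- get_calibration(name): a dict with "mtx" (3x3 intrinsics, pixels), "distortion" ([k1, k2, p1, p2, k3] as OpenCV has them; the pictures are not rectified), "R" (3x3) and "t" (3): a world point X has camera coordinates R X + t; the wrist camera has in their place "tool_from_camera" (4x4, takes a point from camera to tool coordinates, whose origin is the TCP and whose axes are the flange's). Camera axes: x right, y down, z forward; pixel columns grow to the right and rows downward; lengths in m; the calibration is good to about 2 mm. A picture is of the moment at which its call begins: read the wrist's pose just before it. get_calibration takes no time and is no camera call.
- job_done(): hands the job in, once; it reports no verdict.
The state is a dict: "clock": time; "joints": joint angles; "joint_vel": joint speeds; "joint_efforts": joint torques, N m; "tool_pos": TCP position; "tcp_rot": TCP orientation; "force": force on the tool from outside, world axes, zero at the start; "torque": the same for the moment, N m; "width": finger opening in m.
Only numpy, scipy, OpenCV 4.12 (cv2) and the standard library are available. Lean on these libraries where they do the work, as an engineer would, in place of code of your own. Each camera call takes 0.05 s, during which the arm holds its last target.

### The job

The wooden lid of the mint-green crock is standing proud on its gasket. Turn it with a fingertip against its finger bar until the notch in its rim meets the steel pin on the crock's rim, then press it gently down, without forcing, until it is fully home. Do not pinch or lift the lid, and leave everything else standing where it is.

Things in the scene. Friction and masses are not known exactly. Their poses are not given: they have to be found in the camera images.
- crock: squat mint-green ceramic crock, 132 mm across, rim 100 mm above its base, heavy and immovable; origin at the centre of its underside, on the board; z up. A steel pin lies level on its rim along its +x axis, held by a steel bracket 18 mm wide on the wall below it
- pin (a point): point on the axis of the crock's steel pin, 60 mm from the crock's axis, 104.5 mm above the board. The pin is 9 mm thick and lies radially, 54 to 84 mm from the crock's axis: its inner end is under the lid's edge, its outer end shows beyond the lid
- lid: flat round wooden lid on the crock, 120 mm across, 10 mm thick; origin at the centre of the flange's underside, on the crock's axis; z up; notch on its +x axis, finger bar on its -x axis. It stays on the crock's axis, turns without end either way (drag about 0.1 N m, stays where left). At the start its underside is 109.5 mm above the board, just above the pin
- notch (a point): middle of the notch's mouth at the lid's edge, 60 mm from the axis, level with the flange's underside. The notch is 14 mm wide and 11 mm deep, cut right through the lid and open to the outside. Over the pin it has about 2.5 mm play each way
- lid_lift (a joint): how far the lid is pressed down in its gasket, m: 0 at the start, 0.009 fully home (underside 100.5 mm above the board); it stays where left. The pin blocks it unless the notch is over the pin; then about 5 N down moves it, more when pressed faster. Negative: pulled up, not wanted
- bar (a point): top middle of the steel finger bar that stands on the lid opposite the notch. The bar lies radially on the lid's -x axis from 14 to 52 mm from the axis, 14 mm thick up to 14 mm above the lid's top face and 6 mm thick from there up to 18 mm above it; this point is 33 mm from the axis, 28 mm above the flange's underside
- bar_left: side cheek of the finger bar on the lid's +y side, 32 x 4 x 14 mm; its frame is that of the lid
- bar_right: side cheek of the finger bar on the lid's -y side, 32 x 4 x 14 mm; its frame is that of the lid
- salt: stainless salt shaker beside the crock, 42 mm across, 82 mm high, loose; origin under its centre. Leave alone
- pepper: stainless pepper shaker beside the crock, 42 mm across, 98 mm high, loose; origin under its centre. Leave alone
- canister: small mint-green clamp-lid canister, 90 mm across, 115 mm high, loose; origin under its centre. Leave alone
- lifter: grey silicone lid lifter lying flat, about 140 x 45 x 10 mm, loose; origin under its middle. Leave alone
- tea_tin: closed tin, 74 mm across, 75 mm high, loose; origin under its centre. Leave alone
- spice_tin: small closed tin, 58 mm across, 45 mm high, loose; origin under its centre. Leave alone
- oil: green glass oil bottle, 60 mm across, 200 mm high, loose; origin under its centre. Leave alone
Mind the look-alikes: they are no part of the job. Leave any pink or red look-alike of the crock alone.

How it is judged (in metres and radians):
At the end, for the whole second after the job is handed in: the lid is at rest, fully home (underside within 2.5 mm of the crock's rim) with its notch over the pin (within 6 mm); the bystanders stand upright within 20 mm of where they were (z of lid in the frame of crock below 0.1025 m and horizontal distance between notch and pin below 0.006 m and angular speed of lid below 0.1 rad/s and linear speed of lid below 0.01 m/s and distance of each of salt, pepper, canister, lifter, tea_tin, spice_tin, oil from where it was at the start of the episode below 0.02 m and angle between each of salt, pepper, canister, tea_tin, spice_tin, oil's own z axis and vertical below 0.2 rad); the robot touches nothing.
It fails at once if the lid is lifted (more than 5 mm above its starting height) (z of lid in the frame of crock above 0.1145 m).
It fails at once if the finger bar is pinched (fingers press both its sides at once) (contact force between the fingers and bar_left above 2 N and contact force between the fingers and bar_right above 2 N).
It fails at once if the lid is forced (more than 45 N on it) (contact force between any of the fingers, the arm and lid above 45 N).
It fails at once if a bystander is pushed more than 20 mm, lifted or tipped (distance of any of salt, pepper, canister, lifter, tea_tin, spice_tin, oil from where it was at the start of the episode above 0.02 m or angle between any of salt, pepper, canister, tea_tin, spice_tin, oil's own z axis and vertical above 0.35 rad).
It also fails if it takes over 51 s, if anything falls off the work surface, if the arm or the gripper's body presses on something with over 40 N, if the wrist force passes 120 N, or if a joint passes its speed limit or range.

## Working session

There is one attempt and no reset: what is moved stays moved. The work goes in short steps, Python scripts to look and compute and a shell command to move; the robot and the scene stay as the last step left them, time stands still between calls to the robot, and variables do not carry over. Pictures are saved under pics/ and viewed, and the job is handed in when it is done.

```bash
mkdir -p pics
python3 - <<'E'
from rig import *
import cv2
s=sense();print(s)
for n in("scene","side","wrist"):
    cv2.imwrite(f"pics/a_{n}.png",read_camera(n)[:,:,::-1])
    print(n,get_calibration(n))
E
```

```text
{'clock': 0.0, 'joints': array([ 7.06447076e+01,  1.80035141e+01, -2.75451741e+00,  6.93385273e+01,
        2.27847449e-03,  8.99999576e+01]), 'joint_vel': array([-0.00717497, -0.00415168,  0.00036794,  0.00968407, -0.05580057,
        0.08029616]), 'joint_efforts': array([-7.59376799e-04, -5.39596510e+01,  3.39745116e+01,  1.92036194e-02,
       -2.02775523e-04,  9.40465753e-06]), 'tool_pos': array([0.19865828, 0.56556759, 0.23843941]), 'tcp_rot': array([[-9.43481776e-01,  3.31423871e-01, -5.96059023e-04],
       [ 3.31424405e-01,  9.43480459e-01, -1.57683865e-03],
       [ 3.97680721e-05, -1.68526704e-03, -9.99998579e-01]]), 'force': array([ 0.17674424, -0.08350598, -0.24495028]), 'torque': array([ 0.02102815,  0.01376295, -0.04753574]), 'width': 0.0854334935381833}
scene {'mtx': array([[430.91378831,   0.        , 255.85489576],
       [  0.        , 430.91378831, 196.07011499],
       [  0.        ,   0.        ,   1.        ]]), 'distortion': array([-0.03704946,  0.        ,  0.        ,  0.        ,  0.        ]), 'R': array([[-0.26237752,  0.96492877,  0.00839721],
       [ 0.
[... 518 characters left out ...]
 0.48954071, -0.74594908]]), 't': array([-0.3831163 ,  0.33798269,  1.27802017])}
wrist {'mtx': array([[324.03958097,   0.        , 263.39353602],
       [  0.        , 324.03958097, 189.14625813],
       [  0.        ,   0.        ,   1.        ]]), 'distortion': array([-0.08539788,  0.        ,  0.        ,  0.        ,  0.        ]), 'tool_from_camera': array([[-2.29747084e-03, -9.51715814e-01, -3.06971874e-01,
         7.94218370e-02],
       [ 9.99997304e-01, -2.28971166e-03, -3.85409429e-04,
        -5.07141265e-04],
       [-3.36076832e-04, -3.06971932e-01,  9.51718509e-01,
        -1.35915237e-01],
       [ 0.00000000e+00,  0.00000000e+00,  0.00000000e+00,
         1.00000000e+00]])}
```

View pics/a_scene.png

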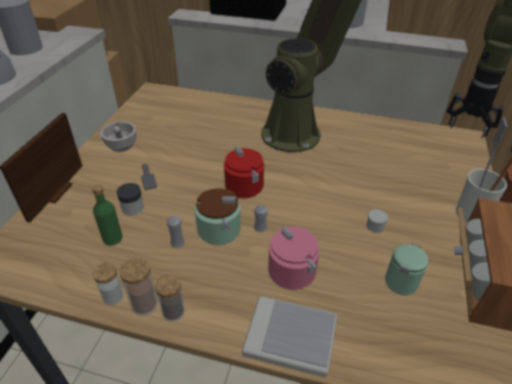

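View pics/a_side.png

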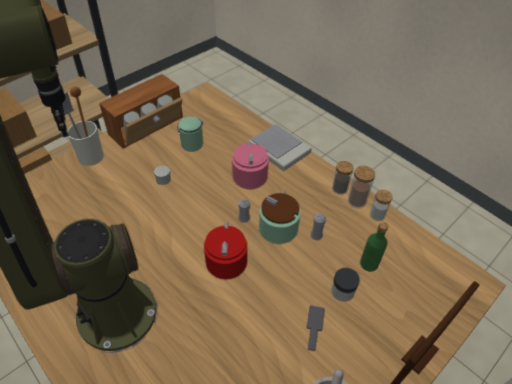

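View pics/a_wrist.png

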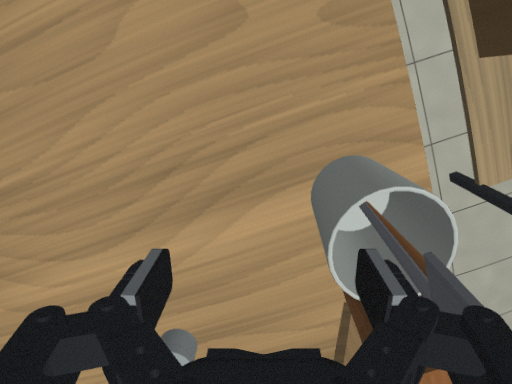

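The mint-green crock with the brown wooden lid is at scene (218,215) and side (280,217). The red pot at scene (244,172) and the pink one at (294,258) are look-alikes, and the plain mint canister at (407,270) has no wooden lid. I'll confirm with a crop.

```bash
cat > h.py <<'E'
from rig import *
import cv2, numpy as np
def ray(n,u,v,pose=None):
    c=get_calibration(n)
    p=cv2.undistortPoints(np.array([[[u,v]]],float),c["mtx"],c["distortion"])[0,0]
    d=np.array([p[0],p[1],1.])
    if n=="wrist":
        T=c["tool_from_camera"];R,t=pose
        return R@T[:3,3]+t, R@(T[:3,:3]@d)
    R=c["R"];return -R.T@c["t"], R.T@d
def plane(n,u,v,z,pose=None):
    o,d=ray(n,u,v,pose);return o+d*(z-o[2])/d[2]
def proj(n,X,pose=None):
    c=get_calibration(n);X=np.array(X,float)
    if n=="wrist":
        T=c["tool_from_camera"];R,t=pose
        x=T[:3,:3].T@(R.T@(X-t)-T[:3,3])
    else: x=c["R"]@X+c["t"]
    return cv2.projectPoints(x[None],np.zeros(3),np.zeros(3),c["mtx"],c["distortion"])[0][0,0]
E
python3 - <<'E'
from h import *
a=cv2.imread("pics/a_scene.png");b=cv2.imread("pics/a_side.png")
A=cv2.resize(a[175:255,180:270],None,fx=4.4,fy=4.4,interpolation=cv2.INTER_CUBIC)
B=cv2.resize(b[185:245,240:330],None,fx=4.4,fy=4.4,interpolation=cv2.INTER_CUBIC)
B=cv2.copyMakeBorder(B,0,A.shape[0]-B.shape[0],0,0,cv2.BORDER_CONSTANT)
cv2.imwrite("pics/crop1.png",np.hstack([A,B]))
for n,im,(u,v) in(("scene",a,(218,205)),("side",b,(280,208))):
    h=cv2.cvtColor(im,cv2.COLOR_BGR2HSV);print(h[v,u])
    m=((h[...,0]<15)&(h[...,1]>90)&(h[...,2]<130)).astype(np.uint8)
    k,l,st,ce=cv2.connectedComponentsWithStats(m)
    i=l[v,u];print(n,st[i],ce[i])
    cs,_=cv2.findContours((l==i).astype(np.uint8),cv2.RETR_EXTERNAL,cv2.CHAIN_APPROX_NONE)
    hu=cv2.convexHull(cs[0]);e=cv2.fitEllipse(hu);print(e,plane(n,*e[0],0.117))
E
```

```text
[ 12 150  78]
scene [ 197  160   69   58 1957] [231.57230455 189.45631068]
((231.43643188476562, 185.5728759765625), (50.34746551513672, 79.99702453613281), 53.234527587890625) [ 0.48745543 -0.08195859  0.117     ]
[ 12 170  81]
side [262 193  37  30 778] [280.51028278 208.08611825]
((279.8310241699219, 207.49388122558594), (29.282508850097656, 37.0339469909668), 95.010009765625) [ 0.56862265 -0.10303811  0.117     ]
```

View pics/crop1.png

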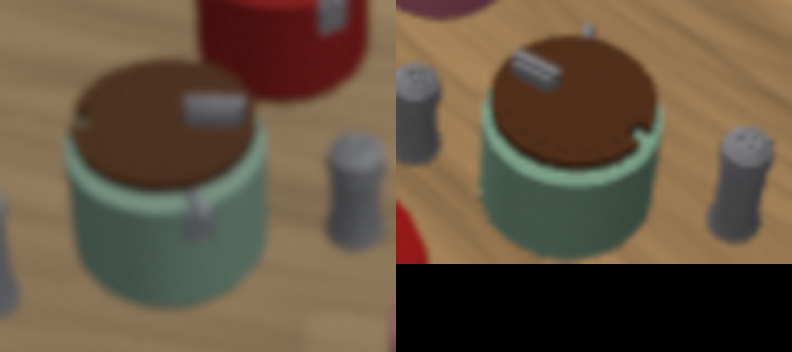

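Confirmed: wooden lid on a mint crock. In scene, the bar is at about (229,199), the notch at (199,203) and the pin at (225,220). In side they are at (272,201), (296,216) and (284,192).

Run:
```python
from h import *
C=np.array([0.5686,-0.103])
for n,b,no,p in(("scene",(228.9,197.5),(198.9,202.7),(225,220.5)),("side",(271.8,200),(295.9,215.9),(283.6,191.8))):
    B=plane(n,*b,.135);N=plane(n,*no,.115);P=plane(n,*p,.105)
    print(n,B,N,P)
    for q in(B,N,P): d=q[:2]-C;print("  ",np.degrees(np.arctan2(d[1],d[0])),np.hypot(*d))
a=cv2.imread("pics/a_scene.png");h=cv2.cvtColor(a,cv2.COLOR_BGR2HSV)
m=((h[...,0]>5)&(h[...,0]<15)&(h[...,1]>100)&(h[...,2]<110)).astype(np.uint8)
m[:188]=0
k,l,st,ce=cv2.connectedComponentsWithStats(m);print(st[l[205,218]])
cs,_=cv2.findContours((l==l[205,218]).astype(np.uint8),0,1)
e=cv2.fitEllipse(cv2.convexHull(cs[0]));print(e,plane("scene",*e[0],.117))
print("others, ground level:")
for k,n,u,v,z in(("salt/pep L",'scene',176,233,.05),("salt/pep R",'scene',261,218,.05),("side L",'side',244,210,.05),("side R","side",318,227,.05),("pink","scene",294,255,.1),("red","scene",244,168,.1),("oil","scene",108,222,.1),("redside","side",226,243,.1)): print(k,plane(n,u,v,z))
s=sense();R=s["tcp_rot"];print(R.T@(np.array([*C,.3])-s["tool_pos"]))
```

```text
scene [ 0.55906059 -0.06611237  0.135     ] [ 0.58216862 -0.14881415  0.115     ] [ 0.62068228 -0.05853315  0.105     ]
   104.49943998165101 0.03810115133295474
   -73.5024692132653 0.0477812062956384
   40.490063211584165 0.06848258632062722
side [ 0.56019696 -0.07418403  0.135     ] [ 0.5825973 -0.1599414  0.115    ] [ 0.63413303 -0.05678596  0.105     ]
   106.25724195565215 0.030016180736855143
   -76.1894209996183 0.058636573222704394
   35.19157727568073 0.08018924601363571
[197 188  61  30 844]
((225.34042358398438, 200.86558532714844), (29.58819580078125, 61.85651779174805), 81.70011138916016) [ 0.55649196 -0.07820908  0.117     ]
others, ground level:
salt/pep L [ 0.65433423 -0.19625561  0.05      ]
salt/pep R [0.53002095 0.02098103 0.05      ]
side L [0.51572825 0.0071649  0.05      ]
side R [ 0.6450778  -0.20768251  0.05      ]
pink [0.68704682 0.14857709 0.1       ]
red [ 0.37508995 -0.07636323  0.1       ]
oil [ 0.70925741 -0.36917856  0.1       ]
redside [ 0.36030394 -0.08361581  0.1       ]
[-0.57059448 -0.50840675 -0.06071151]
```

The lid centre is near (0.563, −0.09). The bar is at about 105° and the notch at about −75°. The pin is at about 36°, so the lid needs roughly +110° CCW. I'll raise the arm, fly over and look down with the wrist camera.

```bash
python3 -m creep '[0,0,0,-40,0, 0,0,0,-61,0, 0,-48,-40,-61,-0.05, 0,-96,-80,-61,-0.1, 0,-144,-120,-61,-0.15, 0,-192,-160,-61,-0.2, 0,-240,-200,-61,-0.25, 0,-288,-240,-61,-0.3, 0,-330,-275,-61,-0.35, 0,-370,-310,-61,-0.4, 0,-400,-330,-61,-0.4, 0,-400,-330,-61,-0.4]' 20
```

```text
clock: 1.65
tool_pos: [0.4678, 0.1203, 0.2999]
tcp_rot: [[-0.998, -0.058, -0.0], [-0.058, 0.998, -0.0], [0.0, -0.0, -1.0]]
force: [-0.5, 0.3, 0.2]
width: -0.0002
```

```bash
python3 -m creep '[0,-25,-45,0,-0.05, 0,-50,-90,0,-0.1, 0,-75,-135,0,-0.15, 0,-95,-175,0,-0.2, 0,-112,-209,0,-0.2, 0,-112,-209,0,-0.2, 0,-112,-209,0,-0.2]' 20
python3 - <<'E'
from h import *
s=sense();print(s["tool_pos"],s["tcp_rot"],s["joints"])
np.savez("p1.npz",R=s["tcp_rot"],t=s["tool_pos"])
cv2.imwrite("pics/w1.png",read_camera("wrist")[:,:,::-1])
E
```

```text
clock: 2.52
tool_pos: [0.5911, -0.0782, 0.3]
tcp_rot: [[-0.966, -0.26, -0.001], [-0.26, 0.966, 0.001], [0.001, 0.001, -1.0]]
force: [0.9, 0.9, -0.6]
width: 0.0001
[ 0.59111176 -0.07823669  0.29999892] [[-9.65633488e-01 -2.59905427e-01 -1.06547360e-03]
 [-2.59906317e-01  9.65633502e-01  8.03891963e-04]
 [ 8.19921119e-04  1.05318832e-03 -9.99999109e-01]] [-7.55994705e+00  1.67625227e+01  3.52403978e+00  7.68280934e+01
  3.76276858e-02 -2.26244528e+01]
```

View pics/w1.png

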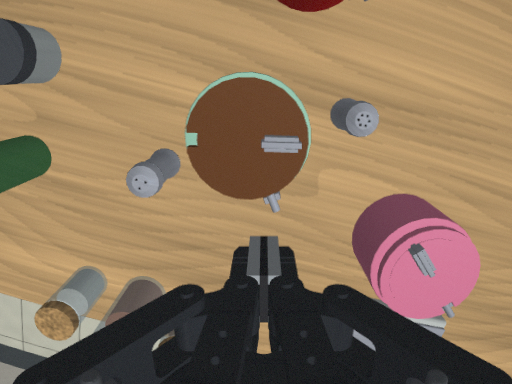

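The wrist view shows the lid around (248,136), the notch at (191,139), the bar at (281,144) and the pin at (272,202). The pink look-alike is at (415,255).

```bash
cat > m.py <<'E'
from h import *
def lidfit(im,pose,z):
    h=cv2.cvtColor(im,cv2.COLOR_BGR2HSV)
    m=((h[...,0]>3)&(h[...,0]<16)&(h[...,1]>120)&(h[...,2]<110)).astype(np.uint8)
    k,l,st,ce=cv2.connectedComponentsWithStats(m)
    i=1+np.argmax(st[1:,4]);cs,_=cv2.findContours((l==i).astype(np.uint8),0,1)
    c=max(cs,key=cv2.contourArea)
    hu=cv2.convexHull(c)[:,0]
    P=np.array([plane("wrist",*q,z,pose)[:2] for q in hu])
    A=np.c_[2*P,np.ones(len(P))];s=np.linalg.lstsq(A,(P**2).sum(1),rcond=None)[0]
    return s[:2],np.sqrt(s[2]+s[:2]@s[:2]),st[i]
E
python3 - <<'E'
from m import *
d=np.load("p1.npz");pose=(d["R"],d["t"]);im=cv2.imread("pics/w1.png")
C,r,st=lidfit(im,pose,.1195);print(C,r,st)
h=cv2.cvtColor(im,cv2.COLOR_BGR2HSV)
g=((h[...,0]>60)&(h[...,0]<95)&(h[...,1]>40)).astype(np.uint8)
g[:125]=0;g[155:]=0;g[:,:180]=0;g[:,203:]=0
ys,xs=np.nonzero(g);print("notch px",xs.min(),xs.max(),ys.min(),ys.max())
cv2.imwrite("pics/w1c.png",cv2.resize(im[65:220,175:320],None,fx=3.8,fy=3.8,interpolation=cv2.INTER_CUBIC))
for n,p,z in(("notch",(191,139),.1195),("bar",(281.5,144.5),.1365),("pin",(272,202),.109)):
    q=plane("wrist",*p,z,pose)[:2]-C;print(n,np.degrees(np.arctan2(q[1],q[0])),np.hypot(*q))
E
```

```text
[ 0.56886765 -0.10121884] 0.0596052674545065 [  187    78   121   121 10617]
notch px 185 196 132 145
notch -77.16884278007024 0.05459226775440074
bar 103.78736846516935 0.03344401105085128
pin 35.83898677497552 0.0724865587249682
```

View pics/w1c.png

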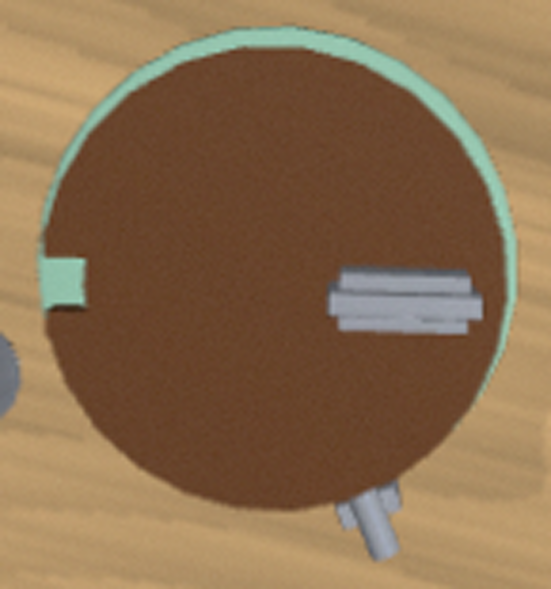

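```bash
python3 - <<'E'
from m import *
d=np.load("p1.npz");pose=(d["R"],d["t"]);C=np.array([.5689,-.1012])
f=lambda x,y:(175+x/3.8,65+y/3.8)
Q={k:plane("wrist",*f(*p),z,pose)[:2] for k,p,z in(("pin_o",(385,553),.109),("pin_i",(364,488),.109),("bar_i",(333,302),.1375),("bar_o",(480,306),.1375),("notch_in",(85,281),.1195),("notch_out",(44,285),.1195))}
for k,q in Q.items(): v=q-C;print(k,q,np.degrees(np.arctan2(v[1],v[0])),np.hypot(*v))
for a,b in(("pin_i","pin_o"),("bar_i","bar_o"),("notch_in","notch_out")):
    v=Q[b]-Q[a];print(a,np.degrees(np.arctan2(v[1],v[0])))
E
python3 -m creep '[0,-1,17,-0,0, 0,-1,17,50,0, 0,-1,17,100,0, 0,-1,17,130,0, 0,-1,17,150,0, 0,-1,17,160,0, 0,-1,17,166,0, 0,-1,17,166,0, 0,-1,17,166,0]' 20
```

```text
pin_o [ 0.63591227 -0.05164149] 36.48455134564721 0.08334680914940852
pin_i [ 0.61858788 -0.06260597] 37.83753359606385 0.06291569649787557
bar_i [ 0.56523736 -0.08577012] 103.35333234644519 0.015858628485187834
bar_o [ 0.55688406 -0.0507603 ] 103.3994700595359 0.0518511958557654
notch_in [ 0.57935327 -0.14835835] -77.50172152589695 0.0483030066981685
notch_out [ 0.58306572 -0.15849978] -76.11369973264122 0.05902484646618016
pin_i 32.32942968368054
bar_i 103.41979871876235
notch_in -69.89393034612714
clock: 3.7
tool_pos: [0.5888, -0.0627, 0.1352]
tcp_rot: [[-0.966, -0.259, 0.001], [-0.259, 0.966, -0.0], [-0.001, -0.0, -1.0]]
force: [-0.1, 0.7, 0.9]
width: -0.0001
```

Run:
```python
from m import *
im=read_camera("wrist")[:,:,::-1];cv2.imwrite("pics/w2.png",im)
b=read_camera("side")[:,:,::-1];cv2.imwrite("pics/s2.png",cv2.resize(b[120:250,200:350],None,fx=4.5,fy=4.5,interpolation=cv2.INTER_CUBIC))
```

```text
(no output)
```

View pics/w2.png

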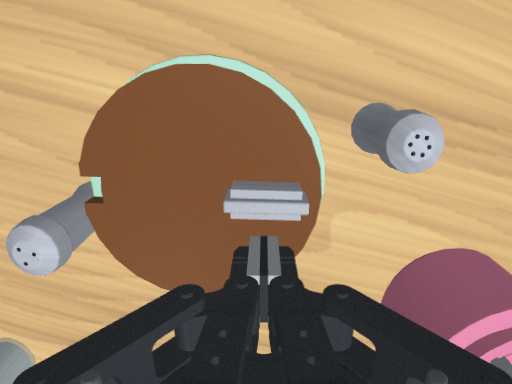

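View pics/s2.png

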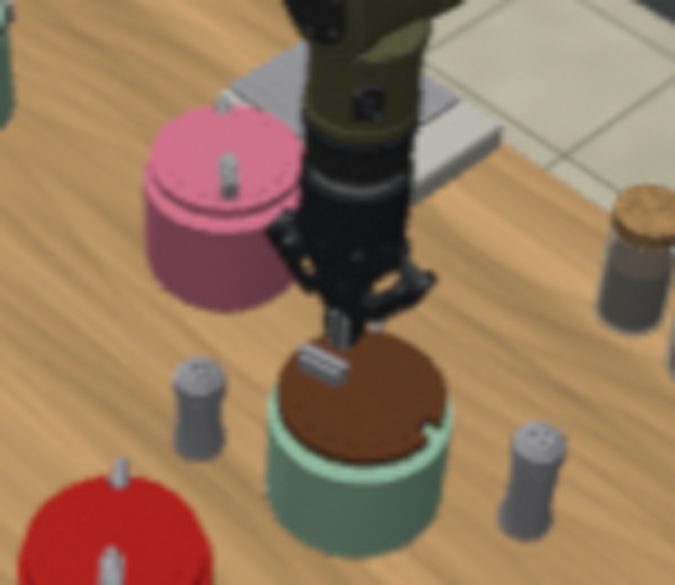

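The finger is behind the bar at wrist (265,245), with the bar ahead at (265,202). The gap is clear and the gripper body is clear of everything. Next I'll compute the arc in the current tool axes.

```bash
cat > arc.py <<'E'
from m import *
import sys
C=np.array([.5689,-.1012])
def rows(th0,ths,back=.018,rad=.034,z=.131):
    s=sense();R=s["tcp_rot"];t=s["tool_pos"]
    yaw=np.degrees(np.arctan2(R[1,0],R[0,0]))
    for th in ths:
        a=np.radians(th);er=np.array([np.cos(a),np.sin(a)]);et=np.array([-er[1],er[0]])
        p=C+rad*er-back*et
        d=R.T@(np.array([*p,z])-t)*1000
        turn=-np.radians((th+90-yaw+180)%360-180)
        print(th,np.round(d,1),round(turn,3))
E
python3 -c "
from arc import *
rows(0,range(103,159,5))"
```

```text
103 [9.9 1.5 4. ] 0.035
108 [12.9  3.   4. ] -0.052
113 [16.   4.3  4. ] -0.139
118 [19.2  5.3  4. ] -0.227
123 [22.4  6.   4. ] -0.314
128 [25.8  6.4  4. ] -0.401
133 [29.1  6.6  4. ] -0.488
138 [32.5  6.4  4. ] -0.576
143 [35.8  6.   4. ] -0.663
148 [39.1  5.3  4. ] -0.75
153 [42.3  4.2  4. ] -0.838
158 [45.4  3.   4. ] -0.925
```

```bash
python3 -m creep '[0,0,1,4,0, 0,5,1,4,0.03, 0,9,1.5,4,0.03, 0,13,3,4,-0.05, 0,16,4.3,4,-0.14, 0,19.2,5.3,4,-0.227, 0,22.4,6,4,-0.314, 0,25.8,6.4,4,-0.4, 0,29.1,6.6,4,-0.49, 0,32.5,6.4,4,-0.576, 0,32.5,6.4,4,-0.576]' 20
python3 - <<'E'
from arc import *
im=read_camera("wrist")[:,:,::-1];cv2.imwrite("pics/w3.png",im)
rows(0,range(140,194,5))
E
```

```text
clock: 5.18
tool_pos: [0.5556, -0.065, 0.1306]
tcp_rot: [[-0.67, -0.743, 0.001], [-0.743, 0.67, 0.0], [-0.001, -0.001, -1.0]]
force: [2.2, 0.6, -2.1]
width: 0.0003
140 [ 1.2  0.5 -0.4] -0.036
145 [ 4.3  1.8 -0.5] -0.123
150 [ 7.5  2.9 -0.5] -0.211
155 [10.8  3.6 -0.5] -0.298
160 [14.1  4.1 -0.5] -0.385
165 [17.4  4.3 -0.5] -0.472
170 [20.8  4.2 -0.5] -0.56
175 [24.1  3.8 -0.5] -0.647
180 [27.4  3.1 -0.5] -0.734
185 [30.6  2.2 -0.5] -0.822
190 [33.8  0.9 -0.5] -0.909
```

View pics/w3.png

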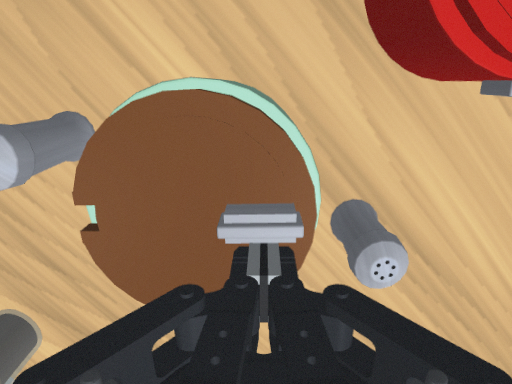

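The lid follows the finger: the bar, at (261,224), rests against the fingertip. I'll continue.

```bash
python3 -m creep '[0,1.2,0.5,0,-0.04, 0,4.3,1.8,0,-0.12, 0,7.5,2.9,0,-0.21, 0,10.8,3.6,0,-0.3, 0,14.1,4.1,0,-0.385, 0,17.4,4.3,0,-0.47, 0,20.8,4.2,0,-0.56, 0,24.1,3.8,0,-0.65, 0,27.4,3.1,0,-0.73, 0,30.6,2.2,0,-0.82, 0,33.8,0.9,0,-0.91, 0,33.8,0.9,0,-0.91]' 20
python3 - <<'E'
from arc import *
im=read_camera("wrist")[:,:,::-1];cv2.imwrite("pics/w4.png",im)
rows(0,range(190,216,4))
E
```

```text
clock: 6.72
tool_pos: [0.5318, -0.0893, 0.1304]
tcp_rot: [[0.174, -0.985, -0.0], [-0.985, -0.174, 0.001], [-0.001, -0.0, -1.0]]
force: [1.4, 1.8, -0.3]
width: -0.0001
190 [ 0.1 -0.4 -0.6] 0.0
194 [ 2.5  0.8 -0.6] -0.07
198 [ 5.   1.8 -0.6] -0.139
202 [ 7.6  2.6 -0.6] -0.209
206 [10.2  3.2 -0.6] -0.279
210 [12.8  3.7 -0.6] -0.349
214 [15.5  4.  -0.6] -0.419
```

View pics/w4.png

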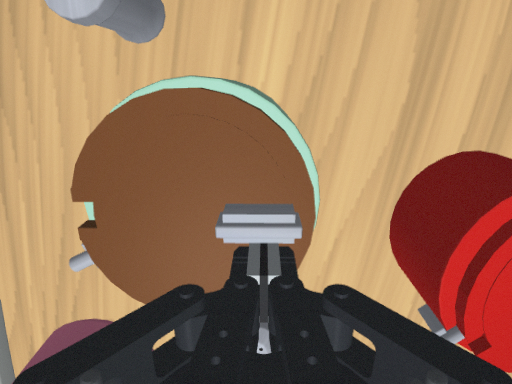

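The pin shows at (82,260) and the notch at (90,212), about 25° to go. I'll go to 213 and then measure.

```bash
python3 -m creep '[0,2.5,0.8,0,-0.07, 0,5,1.8,0,-0.14, 0,7.6,2.6,0,-0.21, 0,10.2,3.2,0,-0.28, 0,12.8,3.7,0,-0.35, 0,14.8,4,0,-0.4, 0,14.8,4,0,-0.4, 0,14.8,4,0,-0.4]' 20
python3 - <<'E'
from arc import *
s=sense();np.savez("p5.npz",R=s["tcp_rot"],t=s["tool_pos"])
im=read_camera("wrist")[:,:,::-1];cv2.imwrite("pics/w5.png",im)
cv2.imwrite("pics/w5c.png",cv2.resize(im[70:320,50:340],None,fx=2.4,fy=2.4,interpolation=cv2.INTER_CUBIC))
E
```

```text
clock: 7.78
tool_pos: [0.5301, -0.1047, 0.1302]
tcp_rot: [[0.544, -0.839, -0.001], [-0.839, -0.544, 0.0], [-0.001, 0.001, -1.0]]
force: [-1.4, 2.0, 2.2]
width: -0.0001
```

View pics/w5c.png

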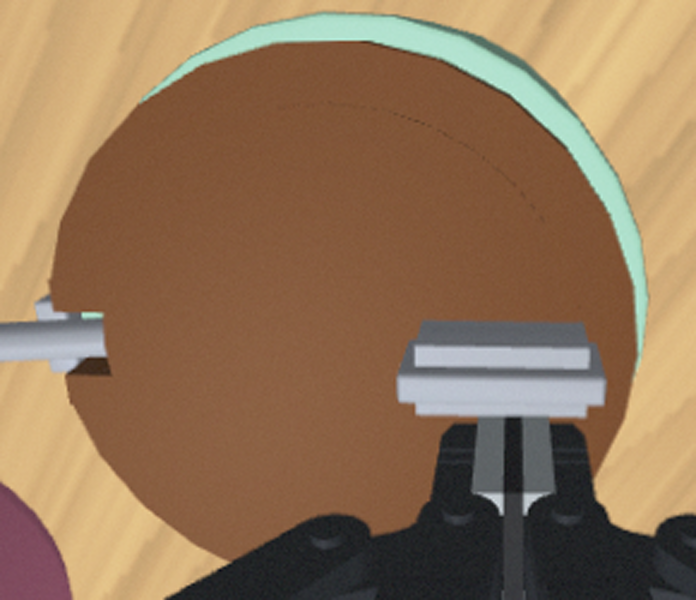

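The pin, at crop (50–104,340), now lies inside the notch between crop rows 312 and 375. I'll work out the residual angle.

```bash
python3 - <<'E'
from arc import *
d=np.load("p5.npz");pose=(d["R"],d["t"])
im=cv2.imread("pics/w5.png")
f=lambda x,y:(50+x/2.4,70+y/2.4)
def g(k,p,z):
    q=plane("wrist",*f(*p),z,pose)[:2]-C;print(k,np.round(q,4),np.degrees(np.arctan2(q[1],q[0])).round(2),np.hypot(*q).round(4))
Cf,r,st=lidfit(im,pose,.1195);print(Cf,r,st)
g("notch top face up",(80,312),.1195);g("notch top face low",(88,375),.1195);g("notch mid",(84,343),.1195)
g("notch low bottom edge",(82,360),.1095)
g("pin inner mid",(100,338),.107);g("pin outer mid",(10,342),.107)
g("pin inner up edge",(103,317),.1045);g("pin inner low edge",(103,358),.1045)
g("bar mid",(500,358),.1375);g("bar in",(410,357),.1375);g("bar out",(590,357),.1375)
E
python3 - <<'E'
import cv2
im=cv2.imread("pics/w5.png")
cv2.imwrite("pics/w5d.png",cv2.resize(im[185:235,50:110],None,fx=10,fy=10,interpolation=cv2.INTER_CUBIC))
E
```

```text
[ 0.61091307 -0.06695197] 0.004245683374770385 [ 79 219  18   8  96]
notch top face up [0.0494 0.0231] 25.01 0.0545
notch top face low [0.0424 0.0354] 39.88 0.0553
notch mid [0.046 0.029] 32.27 0.0544
notch low bottom edge [0.0477 0.0399] 39.95 0.0622
pin inner mid [0.0469 0.0342] 36.14 0.0581
pin outer mid [0.0648 0.0472] 36.06 0.0802
pin inner up edge [0.049  0.0307] 32.06 0.0578
pin inner low edge [0.045  0.0401] 41.74 0.0603
bar mid [-0.0247 -0.0223] -137.94 0.0333
bar in [-0.011  -0.0137] -128.89 0.0176
bar out [-0.0382 -0.0312] -140.74 0.0493
```

View pics/w5d.png

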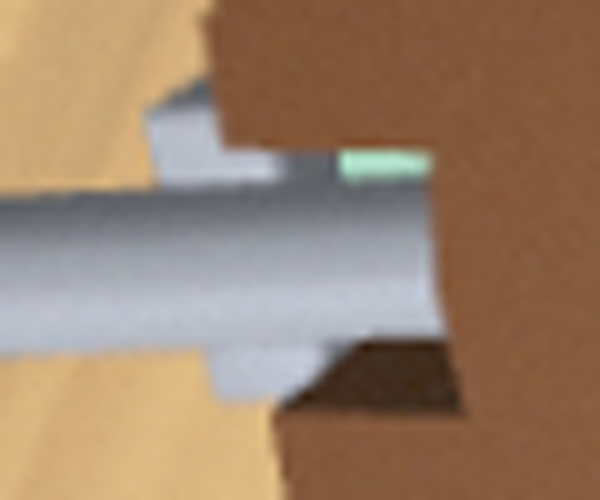

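Notch is at about 32.6° and the pin at about 36.2°, so about 3.5° more.

```bash
python3 -c "
from arc import *
rows(0,[213,214.5,216,216.5])"
```

```text
213 [ 0.2 -0.5 -0.8] 0.0
214.5 [ 1.1  0.  -0.8] -0.026
216 [ 2.   0.4 -0.8] -0.052
216.5 [ 2.3  0.6 -0.8] -0.061
```

```bash
python3 -m creep '[0,1.1,0,0,-0.026, 0,2,0.4,0,-0.052, 0,2.3,0.6,0,-0.061, 0,2.3,0.6,0,-0.061, 0,2.3,0.6,0,-0.061]' 20
python3 - <<'E'
from arc import *
s=sense();np.savez("p6.npz",R=s["tcp_rot"],t=s["tool_pos"])
im=read_camera("wrist")[:,:,::-1];cv2.imwrite("pics/w6.png",im)
cv2.imwrite("pics/w6d.png",cv2.resize(im[175:235,50:110],None,fx=9,fy=9,interpolation=cv2.INTER_CUBIC))
cv2.imwrite("pics/w6c.png",cv2.resize(im[70:320,50:340],None,fx=2.4,fy=2.4,interpolation=cv2.INTER_CUBIC))
E
```

```text
clock: 8.45
tool_pos: [0.531, -0.1072, 0.1301]
tcp_rot: [[0.596, -0.803, -0.001], [-0.803, -0.596, -0.0], [-0.0, 0.001, -1.0]]
force: [-3.9, 1.3, 1.0]
width: 0.0001
```

View pics/w6d.png

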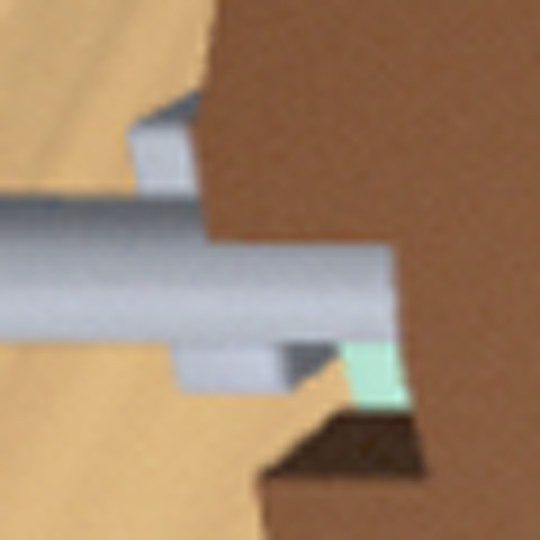

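View pics/w6c.png

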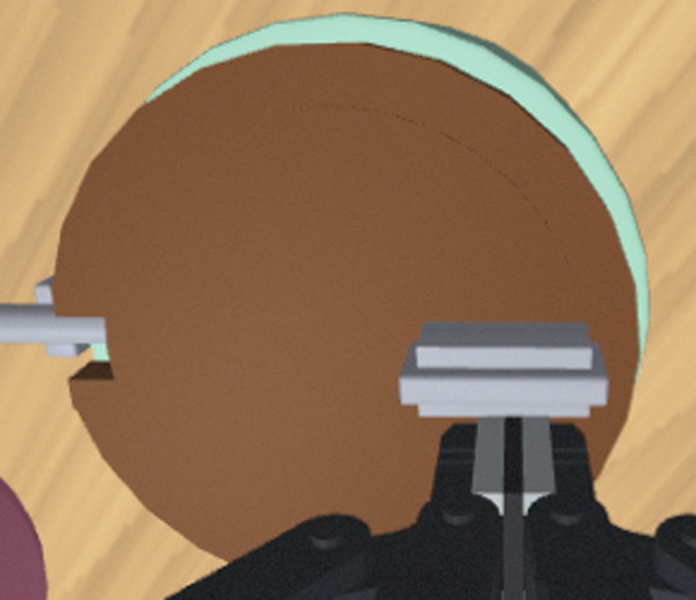

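Run:
```python
from arc import *
d=np.load("p6.npz");pose=(d["R"],d["t"])
f=lambda x,y:(50+x/9,175+y/9)
def g(k,p,z):
    q=plane("wrist",*f(*p),z,pose)[:2]-C;print(k,np.degrees(np.arctan2(q[1],q[0])).round(2),np.hypot(*q).round(4));return q
a=g("top up",(300,243),.1195);b=g("top low",(340,478),.1195);c=g("bot low",(378,412),.1095)
print("width",np.linalg.norm(a-b));m=(a+b)/2;print("notch mid",np.degrees(np.arctan2(m[1],m[0])),np.hypot(*m))
g("pin axis",(60,269),.1045);g("pin axis L",(10,269),.1045)
g2=lambda k,x,y,z:print(k,plane("wrist",50+x/2.4,70+y/2.4,z,pose)[:2]-C)
q1=plane("wrist",50+417/2.4,70+356/2.4,.1375,pose)[:2];q2=plane("wrist",50+593/2.4,70+357/2.4,.1375,pose)[:2]
v=q1-q2;print("bar dir",np.degrees(np.arctan2(v[1],v[0])))
# predicted pixels for pin at several angles and notch
for a in (35.5,36.5,37.5):
    e=np.array([np.cos(np.radians(a)),np.sin(np.radians(a))]);n=np.array([-e[1],e[0]])
    print("pin",a,[((proj("wrist",[*(C+r*e),.1045],pose)-[50,175])*9).round(0) for r in(.065,.08)])
    print("notch",a,[((proj("wrist",[*(C+.055*e+s*.007*n),z],pose)-[50,175])*9).round(0) for s,z in((-1,.1195),(1,.1195),(1,.1095))])
```

```text
top up 29.31 0.055
top low 44.07 0.0553
bot low 43.98 0.0582
width 0.01416821294525062
notch mid 36.70799099325229 0.05470878994713057
pin axis 36.8 0.0798
pin axis L 36.8 0.0831
bar dir 36.06931014730135
pin 35.5 [array([281., 246.]), array([ 51., 241.])]
notch 35.5 [array([292., 225.]), array([331., 458.]), array([415., 389.])]
pin 36.5 [array([284., 264.]), array([ 55., 263.])]
notch 36.5 [array([293., 241.]), array([336., 473.]), array([420., 403.])]
pin 37.5 [array([287., 281.]), array([ 60., 284.])]
notch 37.5 [array([294., 257.]), array([341., 489.]), array([424., 418.])]
```

Notch and pin agree at about 36.7°, so they are aligned. I'll back off, rise and move over the lid's centre on the notch side, clear of the bar.

```bash
python3 -m creep '[0,-4,0,0,0, 0,-8,0,0,0, 0,-8,0,-14,0, 0,-8,0,-28,0, 0,0,-20,-28,0, 0,10,-36,-28,0, 0,18,-48,-28,0, 0,18,-48,-28,0, 0,18,-48,-15,0, 0,18,-48,-8,0, 0,18,-48,-4,0, 0,18,-48,-4,0]' 20
python3 - <<'E'
from arc import *
print(sense()["force"],sense()["tool_pos"])
im=read_camera("wrist")[:,:,::-1];cv2.imwrite("pics/w7.png",im)
b=read_camera("side")[:,:,::-1];cv2.imwrite("pics/s7.png",cv2.resize(b[120:250,200:350],None,fx=4.5,fy=4.5,interpolation=cv2.INTER_CUBIC))
E
```

```text
clock: 10.0
tool_pos: [0.58, -0.0929, 0.1338]
tcp_rot: [[0.596, -0.803, -0.001], [-0.803, -0.596, 0.0], [-0.001, 0.001, -1.0]]
force: [-0.1, 0.0, 0.2]
width: 0.0003
[-0.08196295  0.02936278  0.18576829] [ 0.58004619 -0.09289768  0.13382578]
```

View pics/w7.png

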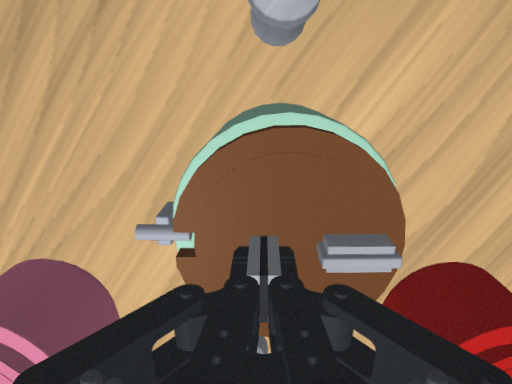

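View pics/s7.png

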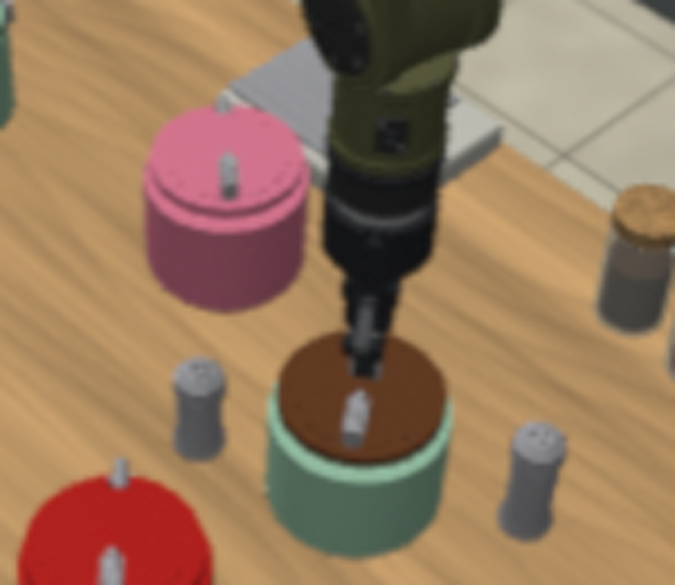

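Lid, pin and notch are still aligned and the fingertip is over the lid. I'll shift 6 mm further from the bar for knuckle clearance, then lower slowly to contact.

```bash
python3 -m creep '[0,0,-6,0,0, 0,0,-6,2,0, 0,0,-6,3,0, 0,0,-6,4,0, 0,0,-6,5,0, 0,0,-6,6,0, 0,0,-6,6.5,0, 0,0,-6,7,0]' 20; python3 -c "
from rig import *
print(sense()['force'],sense()['tool_pos'])"
```

```text
clock: 11.1
tool_pos: [0.5854, -0.0894, 0.1275]
tcp_rot: [[0.596, -0.803, 0.0], [-0.803, -0.596, -0.0], [0.0, -0.0, -1.0]]
force: [-1.9, 0.3, 4.2]
width: -0.0001
[-1.89819033  0.3143318   4.23635677] [ 0.5854136 -0.0893828  0.1275143]
```

Contact at TCP z ≈ 0.1275, as expected. Now a gentle press.

```bash
python3 -m creep '[0,0,0,0.5,0, 0,0,0,1,0, 0,0,0,1.5,0, 0,0,0,2,0, 0,0,0,2.5,0, 0,0,0,3,0, 0,0,0,3,0]' 20
```

```text
clock: 11.98
tool_pos: [0.5854, -0.0893, 0.1242]
tcp_rot: [[0.596, -0.803, -0.0], [-0.803, -0.596, -0.0], [0.0, 0.0, -1.0]]
force: [-2.0, -0.3, 3.9]
width: -0.0003
```

The lid yields at about 4–5 N. I'll continue.

```bash
python3 -m creep '[0,0,0,0.5,0, 0,0,0,1,0, 0,0,0,1.5,0, 0,0,0,2,0, 0,0,0,2.5,0, 0,0,0,3,0, 0,0,0,3.5,0, 0,0,0,4,0, 0,0,0,4,0]' 20
```

```text
clock: 13.1
tool_pos: [0.5854, -0.0894, 0.1202]
tcp_rot: [[0.596, -0.803, -0.0], [-0.803, -0.596, -0.0], [-0.0, 0.0, -1.0]]
force: [-0.7, -0.4, 3.1]
width: -0.0002
```

```bash
python3 -m creep '[0,0,0,0.4,0, 0,0,0,0.8,0, 0,0,0,1.2,0, 0,0,0,1.5,0, 0,0,0,1.5,0]' 20
```

```text
clock: 13.72
tool_pos: [0.5854, -0.0894, 0.1188]
tcp_rot: [[0.596, -0.803, 0.0], [-0.803, -0.596, -0.0], [0.0, 0.0, -1.0]]
force: [-0.8, 0.1, 3.8]
width: 0.0002
```

```bash
python3 -m creep '[0,0,0,0.3,0, 0,0,0,0.6,0, 0,0,0,0.6,0]' 20;  python3 -m creep '[0,0,0,0.3,0, 0,0,0,0.5,0, 0,0,0,0.5,0]' 20
```

```text
clock: 14.1
tool_pos: [0.5854, -0.0894, 0.1185]
tcp_rot: [[0.596, -0.803, 0.0], [-0.803, -0.596, -0.0], [0.0, -0.0, -1.0]]
force: [-1.3, -0.5, 6.0]
width: -0.0002
clock: 14.48
tool_pos: [0.5855, -0.0894, 0.1184]
tcp_rot: [[0.596, -0.803, 0.0], [-0.803, -0.596, -0.0], [0.0, -0.0, -1.0]]
force: [-3.0, 0.2, 9.3]
width: 0.0002
```

The height has stopped at 0.1184 while the force rises to 9 N, so the lid is on its stop. I'll retract and check.

```bash
python3 -m creep '[0,0,0,-2,0, 0,0,0,-10,0, 0,0,0,-40,0, 0,0,0,-80,0, 0,-25,0,-130,0, 0,-50,0,-180,0, 0,-50,0,-180,0, 0,-50,0,-180,0]' 20
python3 - <<'E'
from arc import *
s=sense();np.savez("p8.npz",R=s["tcp_rot"],t=s["tool_pos"]);print(s["force"])
im=read_camera("wrist")[:,:,::-1];cv2.imwrite("pics/w8.png",im)
b=read_camera("side")[:,:,::-1];cv2.imwrite("pics/s8.png",b)
cv2.imwrite("pics/s8c.png",cv2.resize(b[180:250,230:340],None,fx=6,fy=6,interpolation=cv2.INTER_CUBIC))
a=read_camera("scene")[:,:,::-1];cv2.imwrite("pics/c8.png",a)
E
```

```text
clock: 15.48
tool_pos: [0.5557, -0.0492, 0.2975]
tcp_rot: [[0.596, -0.803, 0.0], [-0.803, -0.596, -0.0], [0.0, -0.0, -1.0]]
force: [-0.4, -0.4, -1.1]
width: 0.0
[-0.39896956 -0.36704255 -1.12472639]
```

View pics/w8.png

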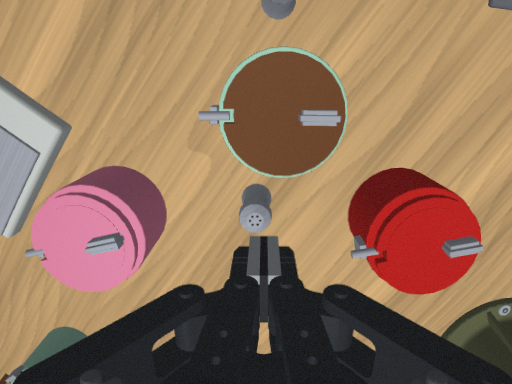

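View pics/s8c.png

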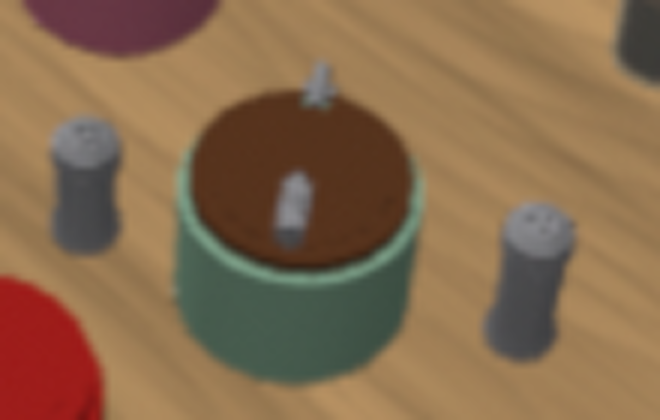

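View pics/c8.png

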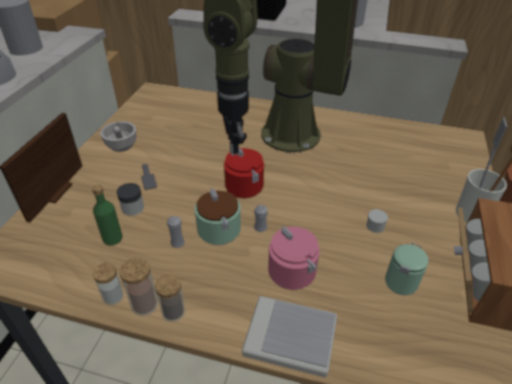

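The wrist view shows the pin at (215,116) inside the notch, with an even rim around the sunken lid. The shakers and other bystanders in the scene view are at their starting pixels. The arm is clear.

```bash
python3 -c "
from rig import *
print(sense()['joint_vel']); job_done()"
```

```text
[-0.05415608  0.14898434  0.13877662  0.0640431   0.02513895  0.09314271]
the job is handed in; nothing more can be done
```

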